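# Roll a rocker shaft under the dial gauge of a comparator stand

## Task

A steel rocker shaft lies on the granite plate of the comparator stand, in front of the dial gauge. With the fingertips, roll it away along the granite until it lies under the gauge's spring plunger at its high point (plunger fully raised, needle pointing straight up), and leave it resting there. Only press and push it: roll it rather than slide it, do not lift it off the granite, do not touch the gauge or its column, and leave the micrometer, the note pad and the piston where they are.

Things in the scene. Friction and masses are not known exactly. Their poses are not given: they have to be found in the camera images.
- stand: Comparator stand, fixed: dark granite plate, flat top 50 mm above the bench, a column with dial gauge near its far left corner. Origin on the bench; the plate reaches from x = -125 to +85 and y = -135 to +135 mm of it. +x is the way the shaft must roll (away from the robot), y lies across, z up. The plunger's axis is at x = 0, y = +65 mm.
- under_plunger (a point): Point on the granite straight below the plunger's axis, axes as the stand's; the shaft's axis must come to lie over it. The plunger ends in a 12 mm steel ball that hangs 23 mm above the granite when free, 3 mm lower than the shaft's crown, so the shaft meets it 10 mm before the high point and raises it as it rolls in. It presses down with about 1.5 N.
- gauge_post: Column, arm and dial gauge on the stand, not to be touched. Origin at the column's foot on the granite, 60 mm beyond the plunger along +x. Foot 42 mm wide, column 20 mm; arm 78 mm above the granite; round dial 59 mm wide, facing -x, top at about 165 mm. All within 30 mm left and 40 mm right (y) of the origin, so the shaft's right half is free from above.
- plunger (a joint): Lift in m of the gauge's vertical spring plunger: 0 when free, about 0.0025 with the shaft at the high point under it, 0.4 mm less when the shaft is 4 mm off. The red needle points straight down when the plunger is free and straight up at the high point (half a turn for 2.5 mm).
- rocker_shaft: Round bright steel shaft, diameter 26, length 200 mm, 0.4 to 0.65 kg; origin at its centre, 13 mm above the granite; own y = long axis, pointing left; x and z turn as it rolls. Starts 50 to 80 mm before the plunger. Pressed on its crown with 2 to 10 N it rolls half as far as the fingertip moves, and stops when let go. Fingertips grip: pushed from behind it tends to jam or slide, not roll.
- the_micrometer: Outside micrometer, 134 x 48 x 12 mm, lying on the bench beyond the stand, to its right; origin under its middle. Leave alone.
- note_pad: Note pad, 100 x 69 x 10 mm, lying on the bench left of the stand; origin under its middle. Leave alone.
- piston: Light-metal piston, 70 mm wide and 58 mm high, standing on the bench to the right beyond the stand; origin under its middle. Leave alone.
Mind the look-alikes: they are no part of the job. Of the things that look like the rocker_shaft, the larger one is meant.

How it is judged:
By the outcome, as a careful person would: the job done as asked, in the order asked, and still so for the second after the job is handed in, with the robot touching nothing.
It also fails if it takes over 51 s, if anything falls off the work surface, if the arm or the gripper's body presses on something with over 40 N, if the wrist force passes 120 N, or if a joint passes its speed limit or range.

## Robot

A 7-joint arm with a two-finger parallel gripper is mounted at the origin on a cart in front of the work surface, level with it; the furniture and walls round the work are solid. World frame = base frame: x ahead of the robot, y to its left, z up, the work surface at z = 0. Lengths are in m, angles in rad, forces in N, time in s.
With the tool pointing down it reaches from about 0.425 to 0.925 m from the base axis. Payload 6.8 kg.
Tool frame: the origin (TCP) lies at the very end of the fingers, on their centre line; the grasp point (between the pads) lies 19 mm behind it; z points along the fingers, y is the line along which they close (so a half turn about z gives the same grasp; the last joint's range is limited). The gripper opens to 85 mm and grips with 20 to 120 N. Pads are 22 mm wide; open, the fingers measure 114 mm over their backs; the gripper's body (76 mm by 85 mm) begins 54 mm behind the grasp point. The pads swing forward as they close: fully open they stand 13 mm farther back than shut.
Start: joints at [1.013, 0.477, 0.022, 1.555, -0.011, 1.109, -0.083], TCP at [0.293, -0.608, 0.207] pointing down, gripper open.
Joint ranges: [-2.96, 2.96], [-0.34, 2.1], [-1.41, 1.46], [0.24, 2.44], [-1.37, 4.51], [0.17, 1.92], [-2.96, 2.96]. Speed limits (rad/s): [2.39, 2.39, 3.14, 3.14, 3.14, 3.14, 3.14].

## Interface

Orientations are given as a unit quaternion [w, x, y, z].
In Python, from station import get_obs, read_camera, hand_in gives the robot as it stands.
- The arm moves only by the tool arm_command, never from a script. Its argument "commands" is one flat list of numbers, 7 for each row, row after row: the shift along the tool's x, y, z in m, then the turn, a rotation vector about the tool's x, y, z in degrees, then the opening, from 0 (shut) to 1 (fully open). In form: [tx, ty, tz, rx, ry, rz, fingers, tx, ty, tz, rx, ry, rz, fingers, ...]. A call has 1 to 8 rows; each row is the pose to reach, as a shift and turn from the pose commanded when the call began, along the tool's axes at that moment; what a row does not reach only later rows make up. A row lasts 1/10 s, in which the tool goes at most 50 mm and 8.59 degrees, less where a joint would pass 70% of its speed; a pose out of reach is approached as far as the arm can. A call with a gripper value outside its range is refused whole. The fingers move at their own pace and stop on an object; "force" is the grip in N (left out, the last holds). Time passes only in rows, so rows that repeat a pose let the fingers close. It gives the time, the measured TCP pose, the force, the opening and the grip force at its end, in the units of the state.
- get_obs(): the state, without advancing time (a new reading comes with each control period).
- read_camera(name): name is "scene" or "side" or "wrist"; returns a dict with "img" (400x640x3 uint8, red, green, blue), "camera_matrix" (3x3 intrinsics, pixels), "pose" (4x4, takes a point from camera to world coordinates). Camera axes: x right, y down, z forward; pixel columns grow to the right and rows downward; lengths in m; the calibration is good to about 2 mm. A picture is of the moment at which its call begins. There is no depth.
- hand_in(): hands the job in; it is judged then, once.
The state is a dict: "t": time; "q": joint angles; "joint_vel": joint speeds; "joint_torque": joint torques, N m; "eef_pos": TCP position; "tool_rot": TCP orientation; "contact_force": force on the tool from outside, world axes, zero at the start; "torque": the same for the moment, N m; "gripper_width": opening from 0.0 (shut) to 1.0 (fully open); "grasp_force": force on a finger pad.
Only numpy, scipy, OpenCV 4.12 (cv2) and the standard library are available. Lean on these libraries where they do the work, as an engineer would, in place of code of your own. Each camera call takes 0.05 s, during which the arm holds its last target. There are 200 camera calls.

## Working session

There is one attempt and no reset: what is moved stays moved. The work goes in short steps, Python scripts to look and compute and a tool call to move; the robot and the scene stay as the last step left them, time stands still between calls to the robot, and variables do not carry over. Pictures are saved under pics/ and viewed, at most 10 in all, crops included, and the job is handed in when it is done.

Besides the shell and the picture viewer there is one more tool, called after "Call:" as name(argument=value, ...) on one line, values as JSON. arm_command: Moves the arm, as the interface text tells. Its arguments: {"type":"object","properties":{"commands":{"type":"array","items":{"type":"number"}},"force":{"type":"number"}},"required":["commands"]}

```bash
mkdir -p pics; cat > h.py <<'E'
import numpy as np,cv2
from station import get_obs,read_camera
def snap(n,f,crop=None,s=1):
    c=read_camera(n); im=c["img"][:,:,::-1]
    if crop: x0,y0,x1,y1=crop; im=im[y0:y1,x0:x1]
    if s!=1: im=cv2.resize(im,None,fx=s,fy=s,interpolation=cv2.INTER_CUBIC)
    cv2.imwrite("pics/"+f,im); return c
def ray(c,u,v,z):
    K=np.array(c["camera_matrix"]);T=np.array(c["pose"])
    d=T[:3,:3]@np.linalg.solve(K,[u,v,1]);o=T[:3,3]
    return o+d*(z-o[2])/d[2]
def proj(c,p):
    K=np.array(c["camera_matrix"]);T=np.array(c["pose"])
    q=K@(T[:3,:3].T@(np.array(p)-T[:3,3]));return q[:2]/q[2]
E
python3 - <<'E'
from h import *
import pickle
cs={n:snap(n,n+"0.png") for n in("scene","side")}
pickle.dump(cs,open("c0.pkl","wb"))
for n in cs: print(n,np.round(cs[n]["pose"],3).tolist())
o=get_obs();print(o["t"],o["eef_pos"],o["tool_rot"],o["contact_force"])
E
```

```text
scene [[0.995, -0.08, 0.053, 0.466], [-0.094, -0.721, 0.687, -0.662], [-0.017, -0.689, -0.725, 0.949], [0.0, 0.0, 0.0, 1.0]]
side [[-0.522, 0.735, -0.434, 1.044], [0.853, 0.449, -0.265, 0.474], [0.0, -0.508, -0.861, 1.077], [0.0, 0.0, 0.0, 1.0]]
0.1 [ 0.29324165 -0.60739627  0.2065552 ] [-7.36140692e-04  9.74815401e-01  2.23011963e-01 -2.35276278e-04] [ 0.63577722 -0.22463112 -0.72367483]
```

View pics/scene0.png

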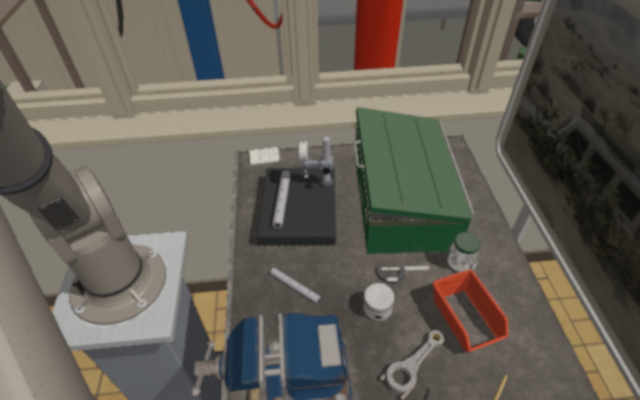

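View pics/side0.png

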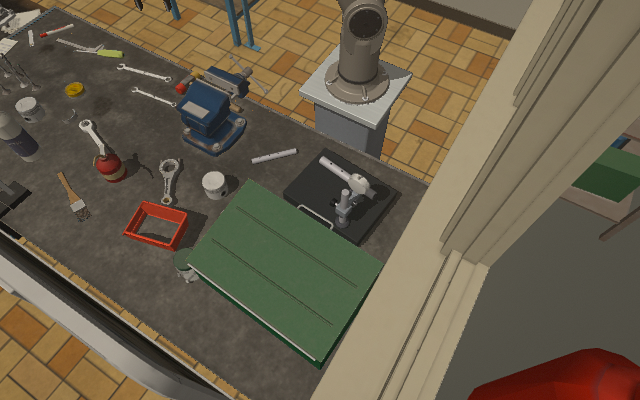

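Candidates for the shaft are the bright rod on the granite (scene 282,200; side 337,167) and a thinner rod on the bare bench (scene 295,285; side 275,156). The one on the granite is larger and matches the description. I'll check it in a close crop.

```bash
python3 - <<'E'
import pickle,cv2
c=pickle.load(open("c0.pkl","rb"))
a=c["scene"]["img"][130:260,240:350,::-1];b=c["side"]["img"][135:255,270:410,::-1]
a=cv2.resize(a,(388,458),interpolation=cv2.INTER_CUBIC);b=cv2.resize(b,(412,353),interpolation=cv2.INTER_CUBIC)
b=cv2.copyMakeBorder(b,0,105,0,0,cv2.BORDER_CONSTANT)
cv2.imwrite("pics/crop0.png",cv2.convertScaleAbs(cv2.hconcat([a,b]),alpha=1.5,beta=10))
print(388/110,458/130,412/140,353/120)
E
```

```text
3.5272727272727273 3.523076923076923 2.942857142857143 2.941666666666667
```

View pics/crop0.png

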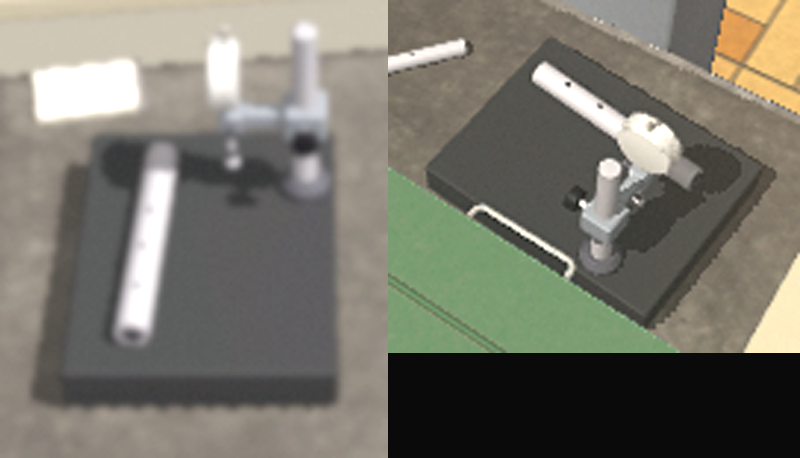

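The crop shows the shaft on the granite, scene from about (277,225) to (286,173), with the gauge plunger at about (306,176). The plate corners are clear in both views. Next I fit the stand and the shaft.

```bash
python3 - <<'E'
import pickle
from h import *
from scipy.optimize import least_squares
c=pickle.load(open("c0.pkl","rb"))
S=lambda u,v:(240+u/3.527,130+v/3.523)
D=lambda u,v:(270+(u-388)/2.943,135+v/2.942)
cor=[(-.125,.135),(-.125,-.135),(.085,-.135)]
obs=[("scene",S(97,140),(-.125,.135)),("scene",S(65,375),(-.125,-.135)),("scene",S(336,375),(.085,-.135)),
("side",D(552,38),(-.125,-.135)),("side",D(775,172),(-.125,.135)),("side",D(428,172),(.085,-.135)),("side",D(648,318),(.085,.135))]
def w(p,xy):
    a=p[2];return [p[0]+np.cos(a)*xy[0]-np.sin(a)*xy[1],p[1]+np.sin(a)*xy[0]+np.cos(a)*xy[1],.05]
f=lambda p:np.concatenate([proj(c[n],w(p,xy))-uv for n,uv,xy in obs])
r=least_squares(f,[.6,0,0]);p=r.x;print(p,np.degrees(p[2]),np.round(r.fun,1))
print("plunger",w(p,(0,.065)))
# shaft ends, centre height .063
def res(q):
    cx,cy,a=q;d=np.array([-np.sin(a),np.cos(a),0])*.1;m=np.array([cx,cy,.063])
    return np.concatenate([proj(c["scene"],m-d)-S(130,334),proj(c["scene"],m+d)-S(162,152),proj(c["side"],m-d)-D(542,74)])
s=least_squares(res,[.55,0,0]);q=s.x;print("shaft",q,np.degrees(q[2]),np.round(s.fun,1))
a=p[2];R=np.array([[np.cos(a),np.sin(a)],[-np.sin(a),np.cos(a)]]);print("shaft in stand",R@(q[:2]-p[:2]),np.degrees(q[2]-p[2]))
# tool down frame
from scipy.spatial.transform import Rotation as Ro
o=get_obs();t=o["tool_rot"];print(Ro.from_quat([t[1],t[2],t[3],t[0]]).as_matrix().round(3))
E
```

```text
[ 0.49568004  0.20226739 -0.10553769] -6.046864391028868 [-0.7 -4.4 -1.1 -2.6  1.5 -2.7 -0.7 -1.2 -3.1 -2.2 -1.5 -1.5 -0.6  0.2]
plunger [np.float64(0.5025272638300203), np.float64(0.2669057362671355), 0.05]
shaft [ 0.42710621  0.19858321 -0.1602134 ] -9.179551874205691 [ 0.3 -1.1  0.  -0.8 -1.  -1.5]
shaft in stand [-0.06780419 -0.01088738] -3.1326874831768228
[[ 0.901  0.435 -0.001]
 [ 0.435 -0.901  0.001]
 [-0.    -0.002 -1.   ]]
```

Call:
arm_command(commands=[0,0,-0.1,0,0,0,1,0,0,-0.1,0,0,0,1,0.364,-0.277,-0.1,0,0,16,1,0.364,-0.277,-0.1,0,0,16,1,0.364,-0.277,-0.1,0,0,16,1,0.364,-0.277,-0.1,0,0,16,1,0.364,-0.277,-0.1,0,0,16,1,0.364,-0.277,-0.1,0,0,16,1])

```text
t: 0.9
eef_pos: [0.4298, -0.3384, 0.3072]
tool_rot: [-0.0, 0.996, 0.085, -0.0]
contact_force: [-0.0, 0.4, -0.1]
gripper_width: 0.997
grasp_force: 0.0
```

Call:
arm_command(commands=[0.118,-0.272,0,0,0,16,1,0.118,-0.272,0,0,0,16,1,0.118,-0.272,0,0,0,16,1,0.118,-0.272,0,0,0,16,1,0.118,-0.272,0,0,0,16,1,0.118,-0.272,0,0,0,16,1,0.08,-0.501,0.05,0,0,16,1,0.08,-0.501,0.05,0,0,16,1])

```text
t: 1.7
eef_pos: [0.4669, 0.0379, 0.2862]
tool_rot: [-0.0, 0.999, -0.054, 0.0]
contact_force: [0.4, 1.1, -0.5]
gripper_width: 1.001
grasp_force: 0.0
```

```bash
python3 - <<'E'
from h import *
o=get_obs();print(o["t"],o["eef_pos"],o["tool_rot"],o["q"].round(2) if hasattr(o["q"],"round") else o["q"])
E
```

```text
1.7 [0.46691348 0.03787661 0.2862129 ] [-1.25042717e-04  9.98535757e-01 -5.40955223e-02  1.58503902e-05] [ 0.13  0.08 -0.36  1.91  0.03  1.16 -1.92]
```

Call:
arm_command(commands=[-0.057,-0.127,0.046,0,0,0,1,-0.057,-0.127,0.046,0,0,0,1,-0.057,-0.127,0.046,0,0,0,1,-0.057,-0.127,0.046,0,0,0,1,-0.057,-0.127,0.046,0,0,0,1])

```text
t: 2.2
eef_pos: [0.4238, 0.1687, 0.2402]
tool_rot: [0.0, 0.999, -0.053, -0.001]
contact_force: [1.5, 0.3, 0.3]
gripper_width: 1.001
grasp_force: 0.0
```

```bash
python3 - <<'E'
from h import *
import pickle
c=snap("wrist","w1.png");pickle.dump(c,open("w1.pkl","wb"));print(c["pose"].round(3).tolist())
print(get_obs()["eef_pos"],get_obs()["contact_force"])
E
```

```text
[[-0.107, -0.945, -0.31, 0.503], [-0.994, 0.102, 0.032, 0.161], [0.001, 0.312, -0.95, 0.406], [0.0, 0.0, 0.0, 1.0]]
[0.42458084 0.16753046 0.24053387] [ 0.23703998 -0.56842123  0.28498637]
```

View pics/w1.png

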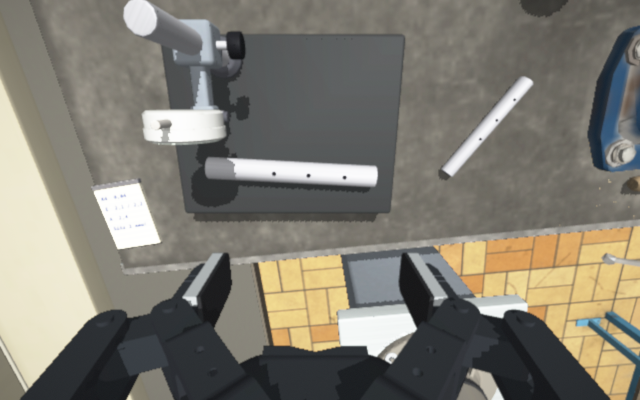

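The wrist view shows the plate corners at about (188,213), (391,213) and (404,35). The shaft runs from (207,168) to (378,176), and the dial is at (185,124). The fingers stand well short of the plate.

```bash
python3 - <<'E'
import pickle
from h import *
from scipy.optimize import least_squares
c=pickle.load(open("c0.pkl","rb"));c["wrist"]=pickle.load(open("w1.pkl","rb"))
g=c["wrist"]["img"].astype(int)
W=[((188,212),(-.125,.135)),((391,212),(-.125,-.135)),((404,35),(.085,-.135)),((162,34),(.085,.135))]
def w(p,xy):
    a=p[2];return [p[0]+np.cos(a)*xy[0]-np.sin(a)*xy[1],p[1]+np.sin(a)*xy[0]+np.cos(a)*xy[1],.05]
for sel in(W,W[:3]):
    f=lambda p:np.concatenate([proj(c["wrist"],w(p,xy))-uv for uv,xy in sel])
    r=least_squares(f,[.5,.2,-.1]);p=r.x;print(p,np.degrees(p[2]),np.round(r.fun,1))
def res(q):
    cx,cy,a=q;d=np.array([-np.sin(a),np.cos(a),0])*.1;m=np.array([cx,cy,.063])
    return np.concatenate([proj(c["wrist"],m-d)-(377.5,175.5),proj(c["wrist"],m+d)-(208,168)])
s=least_squares(res,[.45,.2,-.1]);q=s.x;print("shaft",q,np.degrees(q[2]),np.round(s.fun,1))
a=p[2];R=np.array([[np.cos(a),np.sin(a)],[-np.sin(a),np.cos(a)]]);print("in stand",R@(q[:2]-p[:2]),np.degrees(q[2]-p[2]))
for n in("scene","side"):print(n,proj(c[n],[*q[:2],.063]))
o=get_obs();print(R@(o["eef_pos"][:2]-p[:2]))
E
```

```text
[ 0.49241294  0.1955643  -0.10602396] -6.074725610657856 [-2.3  2.5  1.3  2.2  4.1 -1.7 -3.2 -0.4]
[ 0.49278627  0.19723585 -0.10166967] -5.825242750465579 [-3.2  2.8  0.5  1.6  2.2 -2.5]
shaft [ 0.42699748  0.1947723  -0.15299228] -8.765812179516821 [-1.5 -0.2  1.4 -0.1]
in stand [-0.06519903 -0.00912804] -2.9405694290512425
scene [281.79314923 197.56711908]
side [345.85689974 175.91625805]
[-0.06483829 -0.03647447]
```

Call:
arm_command(commands=[-0.008,0.002,0.05,0,0,2.7,1,-0.008,0.002,0.1,0,0,2.7,1,-0.008,0.002,0.14,0,0,2.7,1,-0.008,0.002,0.155,0,0,2.7,1,-0.008,0.002,0.155,0,0,2.7,1])

```text
t: 2.75
eef_pos: [0.4155, 0.1647, 0.0837]
tool_rot: [0.001, 0.997, -0.079, -0.002]
contact_force: [-0.3, 0.1, 0.3]
gripper_width: 0.996
grasp_force: 0.0
```

Call:
arm_command(commands=[0,0,0.005,0,0,0,1,0,0,0.007,0,0,0,1])

```text
t: 2.95
eef_pos: [0.4177, 0.1669, 0.0796]
tool_rot: [-0.0, 0.997, -0.079, 0.001]
contact_force: [-0.0, 0.2, 0.2]
gripper_width: 1.001
grasp_force: 0.0
```

```bash
python3 - <<'E'
from h import *
import pickle
c=snap("wrist","w2.png");pickle.dump(c,open("w2.pkl","wb"))
o=get_obs();print(o["eef_pos"],o["tool_rot"],o["contact_force"],o["torque"])
E
```

```text
[0.41738    0.16692257 0.07941453] [-2.74890301e-04  9.96921286e-01 -7.84024356e-02  9.64981244e-04] [-0.10228495 -0.14826552 -1.06088581] [ 0.00251838  0.0040071  -0.02047125]
```

View pics/w2.png

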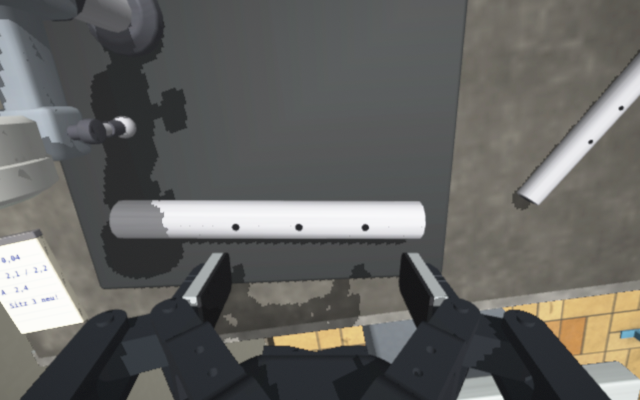

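The shaft spans columns 110–426 at rows 200–238, parallel to the fingers. The plunger ball is at about (126,127), and the three holes at row 227 are useful roll markers.

```bash
cat >> h.py <<'E'
def axis_mid(c,lo,hi):
    # axis point of shaft from silhouette rows lo..hi (pixel pairs at the same station): bisect tangent rays at z=.063
    return (ray(c,*lo,.063)+ray(c,*hi,.063))/2
E
python3 - <<'E'
from h import *
import pickle
c=pickle.load(open("w2.pkl","rb"))
L=axis_mid(c,(112,200),(112,237));R=axis_mid(c,(425,202),(425,238));B=ray(c,126,127,.079)
d=L-R;n=np.linalg.norm(d);d/=n;e=np.array([d[1],-d[0],0]);m=(L+R)/2
o=get_obs()["eef_pos"]
print("len",n,"yaw",np.degrees(np.arctan2(-d[0],d[1])),"mid",m,"ball",B)
print("ball rel: roll",(B-m)@e,"along",(B-m)@d,"tcp rel: roll",(o-m)@e,"along",(o-m)@d)
E
```

```text
len 0.2111103977276814 yaw -9.355862530741026 mid [0.42703173 0.19739268 0.063     ] ball [0.50003244 0.26065319 0.079     ]
ball rel: roll 0.061745628125214794 along 0.07428642513725378 tcp rel: roll -0.0045699349465385475 along -0.031633837588826125
```

Call:
arm_command(commands=[0,0,0.005,0,0,0,1,0,0,0.01,0,0,0,1])

```text
t: 3.2
eef_pos: [0.417, 0.1672, 0.0691]
tool_rot: [-0.0, 0.997, -0.078, 0.001]
contact_force: [0.7, -0.4, 0.1]
gripper_width: 0.999
grasp_force: 0.0
```

Call:
arm_command(commands=[0,0,0.004,0,0,0,1,0,0,0.005,0,0,0,1])

```text
t: 3.4
eef_pos: [0.416, 0.167, 0.0632]
tool_rot: [0.0, 0.997, -0.078, -0.0]
contact_force: [0.1, -0.1, 0.4]
gripper_width: 0.999
grasp_force: 0.0
```

Call:
arm_command(commands=[0,0,0.001,0,0,0,1,0,0,0.001,0,0,0,1])

```text
t: 3.6
eef_pos: [0.4163, 0.1671, 0.0626]
tool_rot: [0.0, 0.997, -0.078, -0.0]
contact_force: [-0.5, 0.3, -0.3]
gripper_width: 0.997
grasp_force: 0.0
```

Call:
arm_command(commands=[0,0,0.001,0,0,0,1,0,0,0.001,0,0,0,1])

```text
t: 3.8
eef_pos: [0.4163, 0.1671, 0.0617]
tool_rot: [0.0, 0.997, -0.078, 0.0]
contact_force: [0.7, 0.0, -0.3]
gripper_width: 0.999
grasp_force: 0.0
```

Call:
arm_command(commands=[0,0,0.001,0,0,0,1,0,0,0.001,0,0,0,1])

```text
t: 4.0
eef_pos: [0.4163, 0.1671, 0.0606]
tool_rot: [0.0, 0.997, -0.078, -0.0]
contact_force: [-1.1, 0.4, -0.1]
gripper_width: 0.999
grasp_force: 0.0
```

```bash
python3 - <<'E'
from h import *
c=snap("wrist","w3.png",(80,150,480,350),2)
s=read_camera("side");o=get_obs();print(o["eef_pos"],o["contact_force"],proj(c,o["eef_pos"]),proj(c,o["eef_pos"]+[0,0,.013]))
E
```

```text
[0.4163073  0.16711494 0.06068176] [-0.90157009 -0.61822735 -0.83027883] [315.39149507 236.3051345 ] [315.43884695 246.01772108]
```

View pics/w3.png

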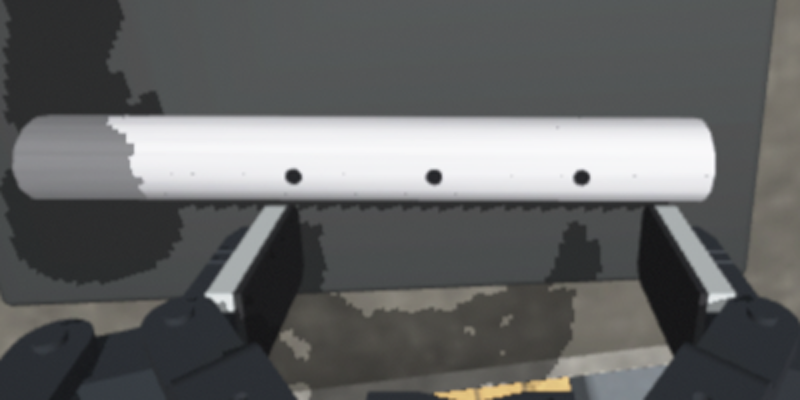

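The fingers' front edges end at full-image (219,253) and (412,253), just behind the shaft's near silhouette (row 250). I still need to check how far off the crown they are.

```bash
python3 - <<'E'
from h import *
c=read_camera("wrist")
L=axis_mid(c,(100,208),(100,249));R=axis_mid(c,(435,210),(435,250))
d=L-R;d/=np.linalg.norm(d);e=np.array([d[1],-d[0],0]);m=(L+R)/2
o=get_obs()["eef_pos"];print("tcp rel",(o-m)@e,(o-m)@d,"mid",m)
for z in(.06,.067,.074,.08):
  for u in(219,412):
    p=ray(c,u,253,z);print(z,u,(p-m)@e,(p-m)@d,p)
E
```

```text
tcp rel -0.005367558040948161 -0.02926166305507538 mid [0.4263403  0.19511671 0.063     ]
0.06 219 -0.01776340169758385 0.032413936501966195 [0.41403384 0.22997001 0.06      ]
0.06 412 -0.0171725209264458 -0.0911539784097542 [0.39469961 0.10792262 0.06      ]
0.067 219 -0.013909042958487747 0.029863201997170442 [0.41742665 0.22683136 0.067     ]
0.067 412 -0.013342930259244918 -0.08852509098408878 [0.39890286 0.10989986 0.067     ]
0.074 219 -0.010054684219391652 0.027312467492374745 [0.42081947 0.22369271 0.074     ]
0.074 412 -0.009513339592043986 -0.08589620355842334 [0.40310611 0.11187709 0.074     ]
0.08 219 -0.006750948157309224 0.02512612363112126 [0.4237276  0.22100244 0.08      ]
0.08 412 -0.006230833305871816 -0.08364287147928155 [0.4067089  0.11357187 0.08      ]
```

Call:
arm_command(commands=[0,0,-0.022,0,0,0,1,0.012,0,-0.022,0,0,0,1,0.012,0,-0.012,0,0,0,1,0.012,0,-0.004,0,0,0,1,0.012,0,-0.002,0,0,0,1])

```text
t: 4.65
eef_pos: [0.4266, 0.1645, 0.0606]
tool_rot: [0.001, 0.997, -0.078, -0.002]
contact_force: [-0.4, 0.3, 1.2]
gripper_width: 1.0
grasp_force: 0.0
```

Call:
arm_command(commands=[0,0,0.001,0,0,0,1,0,0,0.002,0,0,0,1])

```text
t: 4.85
eef_pos: [0.4277, 0.1653, 0.0602]
tool_rot: [0.0, 0.997, -0.078, -0.0]
contact_force: [-0.5, -0.2, -0.3]
gripper_width: 1.002
grasp_force: 0.0
```

Call:
arm_command(commands=[0,0,0.001,0,0,0,1,0,0,0.002,0,0,0,1])

```text
t: 5.05
eef_pos: [0.4282, 0.1653, 0.0587]
tool_rot: [-0.0, 0.997, -0.078, 0.0]
contact_force: [-0.0, -0.8, 0.4]
gripper_width: 0.998
grasp_force: 0.0
```

Call:
arm_command(commands=[0,0,0.001,0,0,0,1,0,0,0.002,0,0,0,1])

```text
t: 5.25
eef_pos: [0.4283, 0.1653, 0.0567]
tool_rot: [-0.0, 0.997, -0.078, 0.0]
contact_force: [0.4, 0.9, -0.2]
gripper_width: 1.001
grasp_force: 0.0
```

```bash
python3 - <<'E'
from h import *
c=snap("wrist","w4.png",(80,150,480,350),2);o=get_obs();print(o["eef_pos"],o["contact_force"])
E
```

```text
[0.42817009 0.16519425 0.05658036] [-0.70068962 -0.72063994 -0.23365604]
```

View pics/w4.png

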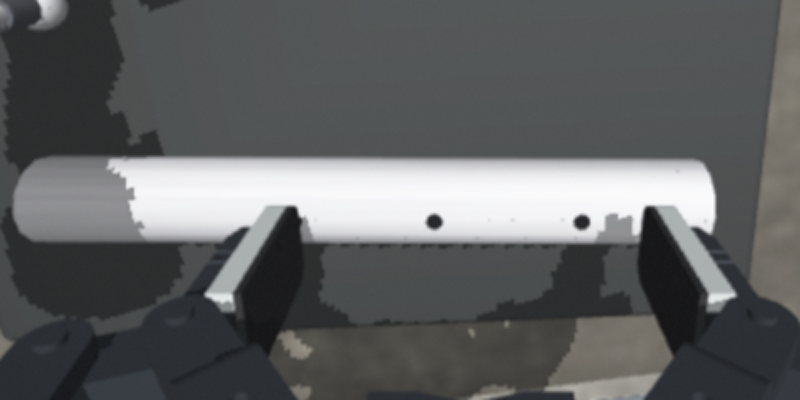

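The fingertips now overlap the shaft in the view (crop rows about 207–240). Their shadow at (610,225) shows a remaining gap, so I continue down.

Call:
arm_command(commands=[0,0,0.001,0,0,0,1,0,0,0.002,0,0,0,1])

```text
t: 5.5
eef_pos: [0.4282, 0.1653, 0.0547]
tool_rot: [-0.0, 0.997, -0.078, 0.0]
contact_force: [-0.9, 0.1, 0.9]
gripper_width: 1.001
grasp_force: 0.0
```

Call:
arm_command(commands=[0,0,0.001,0,0,0,1,0,0,0.0015,0,0,0,1])

```text
t: 5.7
eef_pos: [0.4281, 0.1652, 0.0531]
tool_rot: [0.0, 0.997, -0.078, -0.0]
contact_force: [-0.3, -0.5, 0.4]
gripper_width: 0.993
grasp_force: 0.0
```

Call:
arm_command(commands=[0,0,0.001,0,0,0,1,0,0,0.0015,0,0,0,1])

```text
t: 5.9
eef_pos: [0.4281, 0.1652, 0.0516]
tool_rot: [0.0, 0.997, -0.078, -0.0]
contact_force: [0.4, 0.6, 0.4]
gripper_width: 1.0
grasp_force: 0.0
```

Call:
arm_command(commands=[0,0,0.001,0,0,0,1,0,0,0.002,0,0,0,1])

```text
t: 6.1
eef_pos: [0.4282, 0.1653, 0.0496]
tool_rot: [-0.0, 0.997, -0.078, 0.0]
contact_force: [0.8, 0.4, 0.3]
gripper_width: 0.999
grasp_force: 0.0
```

```bash
python3 - <<'E'
from h import *
c=snap("wrist","w5.png",(80,150,480,350),2);o=get_obs();print(o["eef_pos"],o["contact_force"],o["q"])
E
```

```text
[0.42807701 0.16516379 0.0494857 ] [0.8801522  0.52228882 1.16471833] [-0.14149231  0.3953225  -0.42848747  2.16638274  0.27480844  0.63077206
 -2.49096821]
```

View pics/w5.png

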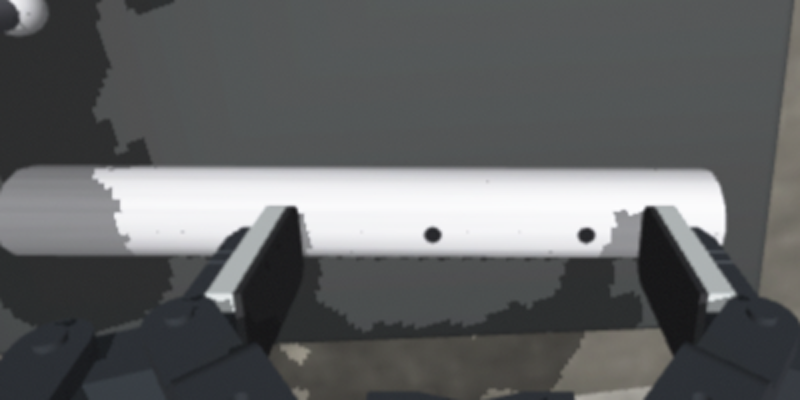

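The tips' spacing against the shaft's scale puts them only a few mm above the crown, with their front edge about over it. That's the right start for a stroke. I move 3 mm forward and keep going down.

Call:
arm_command(commands=[0.003,0,0,0,0,0,1,0.003,0,0.001,0,0,0,1,0.003,0,0.002,0,0,0,1])

```text
t: 6.45
eef_pos: [0.4313, 0.1648, 0.0477]
tool_rot: [-0.0, 0.997, -0.078, 0.0]
contact_force: [-0.6, 0.2, -0.0]
gripper_width: 1.0
grasp_force: 0.0
```

Call:
arm_command(commands=[0,0,0.001,0,0,0,1,0,0,0.0015,0,0,0,1])

```text
t: 6.65
eef_pos: [0.431, 0.1647, 0.046]
tool_rot: [0.0, 0.997, -0.078, -0.0]
contact_force: [-0.4, -0.3, -0.6]
gripper_width: 1.003
grasp_force: 0.0
```

Call:
arm_command(commands=[0,0,0.001,0,0,0,1,0,0,0.0015,0,0,0,1])

```text
t: 6.85
eef_pos: [0.4311, 0.1648, 0.0446]
tool_rot: [0.0, 0.997, -0.078, -0.0]
contact_force: [-0.3, -0.1, 0.4]
gripper_width: 1.002
grasp_force: 0.0
```

```bash
python3 - <<'E'
from h import *
c=read_camera("wrist");o=get_obs()["eef_pos"];print(c["camera_matrix"][0],o)
for h in(0,.013,.02,.025,.03,.035,.04):
    a=ray(c,229,253,o[2]+h);b=ray(c,401,253,o[2]+h)
    e=np.array([.988,-.156,0]);print(h,np.linalg.norm(a-b),((a+b)/2-o)@e)
E
```

```text
[292.40017781   0.         314.84685863] [0.43104918 0.16474957 0.04455524]
0 0.10969684160243266 -0.011714047229775315
0.013 0.10112376428899002 -0.0045757076927877205
0.02 0.09650749188944396 -0.0007319864036406125
0.025 0.09321015446119678 0.0020135288028930885
0.03 0.08991281703294957 0.004759044009426793
0.035 0.08661547960470241 0.007504559215960439
0.04 0.08331814217645522 0.01025007442249409
```

Call:
arm_command(commands=[0,0,0.001,0,0,0,1,0,0,0.0015,0,0,0,1])

```text
t: 7.1
eef_pos: [0.4311, 0.1648, 0.0431]
tool_rot: [0.0, 0.997, -0.078, 0.0]
contact_force: [1.0, 0.4, 0.0]
gripper_width: 0.998
grasp_force: 0.0
```

Call:
arm_command(commands=[0,0,0.001,0,0,0,1,0,0,0.0015,0,0,0,1])

```text
t: 7.3
eef_pos: [0.4311, 0.1648, 0.0416]
tool_rot: [0.0, 0.997, -0.078, -0.0]
contact_force: [-0.3, 0.7, 0.4]
gripper_width: 1.0
grasp_force: 0.0
```

Call:
arm_command(commands=[0,0,0.001,0,0,0,1,0,0,0.0015,0,0,0,1])

```text
t: 7.5
eef_pos: [0.4311, 0.1647, 0.0401]
tool_rot: [0.0, 0.997, -0.078, -0.0]
contact_force: [0.1, 0.5, -0.7]
gripper_width: 1.006
grasp_force: 0.0
```

Call:
arm_command(commands=[0,0,0.001,0,0,0,1,0,0,0.0015,0,0,0,1])

```text
t: 7.7
eef_pos: [0.4313, 0.1648, 0.0387]
tool_rot: [-0.0, 0.997, -0.078, 0.0]
contact_force: [-0.1, -0.6, 5.2]
gripper_width: 0.993
grasp_force: 2.4
```

Call:
arm_command(commands=[0,0,0.001,0,0,0,1,0,0,0.0015,0,0,0,1])

```text
t: 7.9
eef_pos: [0.4328, 0.1647, 0.0383]
tool_rot: [-0.0, 0.997, -0.078, 0.001]
contact_force: [-0.3, -3.8, 16.6]
gripper_width: 1.001
grasp_force: 7.7
```

Call:
arm_command(commands=[0,0,0.001,0,0,0,1,0,0,0.0015,0,0,0,1])

```text
t: 8.1
eef_pos: [0.4344, 0.1645, 0.0378]
tool_rot: [-0.0, 0.997, -0.078, 0.003]
contact_force: [2.0, -6.1, 25.5]
gripper_width: 0.999
grasp_force: 12.3
```

Call:
arm_command(commands=[0,0,-0.004,0,0,0,1,0,0,-0.01,0,0,0,1,-0.008,0,-0.01,0,0,0,1,-0.016,0,-0.01,0,0,0,1,-0.016,0,-0.01,0,0,0,1])

```text
t: 8.6
eef_pos: [0.4132, 0.1672, 0.0453]
tool_rot: [0.0, 0.997, -0.077, -0.001]
contact_force: [-0.4, 0.7, -0.3]
gripper_width: 1.003
grasp_force: 0.0
```

```bash
cat >> h.py <<'E'
def find(save=None):
    # white shaft silhouette in the wrist view, between the fingers: rows at given columns
    c=read_camera("wrist");g=c["img"].astype(int).min(2);out=[]
    for u in(245,315,385):
        col=g[100:300,u];r=np.where(col>165)[0]
        if len(r)==0: out.append(None);continue
        k=np.split(r,np.where(np.diff(r)>6)[0]+1);k=max(k,key=len)
        out.append((u,100+k[0],100+k[-1]))
    return c,out
E
python3 - <<'E'
from h import *
c,r=find();o=get_obs();print(o["eef_pos"],o["contact_force"],r)
e=np.array([.988,-.156,0])
for x in r:
    if x: m=axis_mid(c,(x[0],x[1]-.5),(x[0],x[2]+.5));print(m,"crown ahead of tcp",(m-o["eef_pos"])@e)
E
```

```text
[0.41409306 0.16725944 0.04538873] [-0.75219543  0.25057414  0.24893638] [(245, np.int64(212), np.int64(254)), (315, np.int64(212), np.int64(255)), (385, np.int64(212), np.int64(256))]
[0.42940876 0.20445674 0.063     ] crown ahead of tcp 0.009329126794034165
[0.42304194 0.16602545 0.063     ] crown ahead of tcp 0.009033987797079139
[0.41666234 0.12751943 0.063     ] crown ahead of tcp 0.00873788578450365
```

Call:
arm_command(commands=[0.003,0,0.004,0,0,0,1,0.003,0,0.007,0,0,0,1,0.003,0,0.0075,0,0,0,1])

```text
t: 8.95
eef_pos: [0.4197, 0.1667, 0.0387]
tool_rot: [0.0, 0.997, -0.078, 0.001]
contact_force: [-0.3, -3.3, 15.3]
gripper_width: 0.998
grasp_force: 7.4
```

Call:
arm_command(commands=[0,0,-0.001,0,0,0,1,0.004,0,-0.001,0,0,0,1])

```text
t: 9.15
eef_pos: [0.4221, 0.1662, 0.039]
tool_rot: [0.0, 0.997, -0.078, -0.0]
contact_force: [-0.4, -0.0, 1.1]
gripper_width: 0.996
grasp_force: 0.6
```

Call:
arm_command(commands=[0.004,0,0.0004,0,0,0,1,0.008,0,0.0004,0,0,0,1])

```text
t: 9.35
eef_pos: [0.4309, 0.1647, 0.0388]
tool_rot: [0.0, 0.997, -0.078, 0.0]
contact_force: [-2.2, -1.8, 5.3]
gripper_width: 0.997
grasp_force: 2.5
```

Call:
arm_command(commands=[0.004,0,0.0001,0,0,0,1,0.008,0,0.0001,0,0,0,1,0.012,0,0.0001,0,0,0,1,0.016,0,0.0001,0,0,0,1])

```text
t: 9.75
eef_pos: [0.4466, 0.1623, 0.0386]
tool_rot: [0.0, 0.997, -0.078, 0.0]
contact_force: [0.2, -1.0, 1.8]
gripper_width: 1.002
grasp_force: 0.7
```

```bash
cat > m.py <<'E'
from h import *
c,r=find();o=get_obs();print(o["t"],o["eef_pos"],o["contact_force"],r)
e=np.array([.988,-.156,0])
for x in r:
    if x: m=axis_mid(c,(x[0],x[1]-.5),(x[0],x[2]+.5));print(m,"crown ahead of tcp",(m-o["eef_pos"])@e)
E
python3 m.py
```

```text
9.8 [0.44720448 0.16216448 0.0385847 ] [1.19110845 0.18660889 1.00042864] [(245, np.int64(251), np.int64(295)), (315, np.int64(251), np.int64(295)), (385, np.int64(251), np.int64(292))]
[0.44171277 0.20285334 0.063     ] crown ahead of tcp -0.011773273466754063
[0.43558687 0.16429022 0.063     ] crown ahead of tcp -0.011809816546754238
[0.43047054 0.12563608 0.063     ] crown ahead of tcp -0.010834706944355139
```

Call:
arm_command(commands=[0,0,-0.006,0,0,0,1,-0.018,0,-0.006,0,0,0,1,-0.018,0,-0.006,0,0,0,1,-0.018,0,-0.002,0,0,0,1,-0.018,0,0.0003,0,0,0,1,-0.018,0,0.0003,0,0,0,1])

```text
t: 10.4
eef_pos: [0.4295, 0.1652, 0.0388]
tool_rot: [0.0, 0.997, -0.078, 0.001]
contact_force: [-1.2, -2.0, 5.7]
gripper_width: 0.999
grasp_force: 3.4
```

Call:
arm_command(commands=[0.004,0,0,0,0,0,1,0.008,0,0,0,0,0,1,0.012,0,0,0,0,0,1,0.016,0,0.0001,0,0,0,1,0.02,0,0.0002,0,0,0,1,0.024,0,0.0003,0,0,0,1,0.028,0,0.0004,0,0,0,1,0.03,0,0.0004,0,0,0,1])

```text
t: 11.2
eef_pos: [0.4598, 0.1603, 0.0387]
tool_rot: [-0.0, 0.997, -0.078, 0.001]
contact_force: [-0.6, -2.3, 8.5]
gripper_width: 1.004
grasp_force: 4.7
```

```bash
python3 m.py
```

```text
11.25 [0.46004551 0.16024955 0.03868857] [ 0.42638559 -0.21264935  8.51929381] [(245, np.int64(247), np.int64(291)), (315, np.int64(247), np.int64(291)), (385, np.int64(248), np.int64(285))]
[0.45732428 0.20034974 0.063     ] crown ahead of tcp -0.0089442039225852
[0.45121133 0.16195823 0.063     ] crown ahead of tcp -0.00899472555084492
[0.44678913 0.12342405 0.063     ] crown ahead of tcp -0.007352530675931839
```

Call:
arm_command(commands=[0,0,-0.006,0,0,0,1,-0.015,0,-0.006,0,0,0,1,-0.015,0,-0.006,0,0,0,1,-0.015,0,-0.002,0,0,0,1,-0.015,0,0,0,0,0,1,-0.015,0,0,0,0,0,1])

```text
t: 11.85
eef_pos: [0.4439, 0.1628, 0.0386]
tool_rot: [0.0, 0.997, -0.078, 0.001]
contact_force: [-1.7, -2.2, 11.2]
gripper_width: 1.001
grasp_force: 5.4
```

Call:
arm_command(commands=[0.004,0,0,0,0,0,1,0.008,0,0,0,0,0,1,0.012,0,0,0,0,0,1,0.016,0,0.0001,0,0,0,1,0.02,0,0.0001,0,0,0,1,0.024,0,0.0002,0,0,0,1,0.028,0,0.0002,0,0,0,1,0.032,0,0.0002,0,0,0,1])

```text
t: 12.65
eef_pos: [0.4762, 0.1576, 0.0387]
tool_rot: [0.0, 0.997, -0.078, 0.001]
contact_force: [0.1, -3.0, 10.8]
gripper_width: 0.997
grasp_force: 5.5
```

```bash
python3 m.py
```

```text
12.7 [0.47696486 0.15753279 0.03868549] [ 0.39516427 -3.67217148 10.02470922] [(245, np.int64(246), np.int64(291)), (315, np.int64(247), np.int64(291)), (385, np.int64(247), np.int64(289))]
[0.47401218 0.19763118 0.063     ] crown ahead of tcp -0.009172595851290011
[0.46762174 0.15931222 0.063     ] crown ahead of tcp -0.009508593065030128
[0.46218978 0.12086172 0.063     ] crown ahead of tcp -0.00887709980159558
```

Call:
arm_command(commands=[0,0,-0.006,0,0,0,1,-0.016,0,-0.006,0,0,0,1,-0.016,0,-0.006,0,0,0,1,-0.016,0,-0.006,0,0,0,1])

```text
t: 13.1
eef_pos: [0.4588, 0.1604, 0.0437]
tool_rot: [0.0, 0.997, -0.078, -0.0]
contact_force: [0.9, -0.0, 0.1]
gripper_width: 1.0
grasp_force: 0.0
```

```bash
python3 m.py; python3 - <<'E'
from h import *
import pickle
c=snap("wrist","w6.png",(0,50,450,350),1.75);pickle.dump(c,open("w6.pkl","wb"))
E
```

```text
13.15 [0.45914367 0.16036199 0.0436783 ] [ 0.55272665  0.23755145 -0.56331175] [(245, np.int64(213), np.int64(256)), (315, np.int64(214), np.int64(257)), (385, np.int64(214), np.int64(257))]
[0.47470909 0.19728786 0.063     ] crown ahead of tcp 0.009618194161675694
[0.46808912 0.15924281 0.063     ] crown ahead of tcp 0.009012694707560972
[0.4620597 0.1210485 0.063    ] crown ahead of tcp 0.009013937171645564
```

View pics/w6.png

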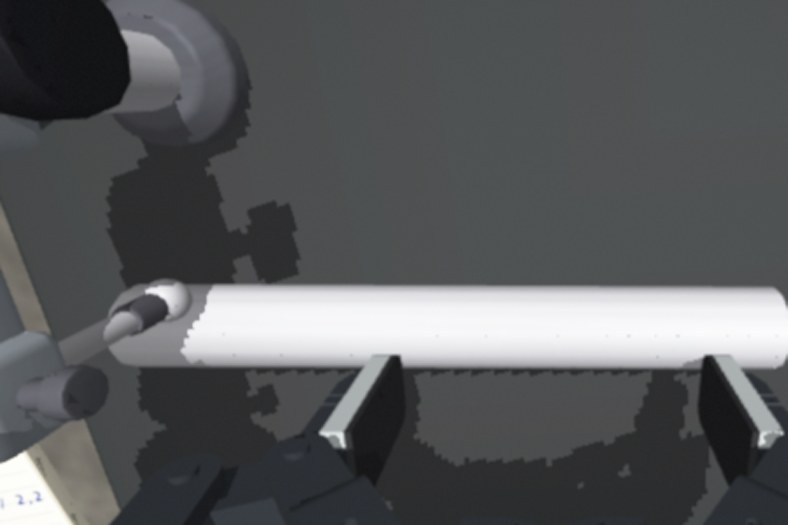

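The ball is at crop (168,299), which is image (96,221). It already overlaps the shaft's far side in the view, and the shaft rows there are 213–260.

```bash
python3 - <<'E'
from h import *
import pickle
c=pickle.load(open("w6.pkl","rb"));e=np.array([.988,-.156,0])
a=axis_mid(c,(96,212.9),(96,259.7))
cam=c["pose"][:3,3];K=c["camera_matrix"]
for v in(219.5,221,222.5):
    B=ray(c,96,v,.079);print(B,(B-a)@e)
# check axis_mid bias: predict silhouette rows for a model cylinder at column 315
q=ray(c,315,235,.063);print(q,(q-a)@e)
th=np.linspace(0,2*np.pi,721)
best=[]
for s in np.linspace(-.01,.01,81):
    pts=[proj(c,a+e*(s+.013*np.cos(t))+[0,0,.013*np.sin(t)]) for t in th[::4]]
    v=[p[1] for p in pts];best.append((abs(min(v)-212.9)+abs(max(v)-259.7),s,min(v),max(v)))
print(min(best))
E
```

```text
[0.50121942 0.26112753 0.079     ] 0.01695803127605082
[0.50047525 0.26142924 0.079     ] 0.01617572655000877
[0.49972852 0.26173199 0.079     ] 0.015390725596097844
[0.46909851 0.1591218  0.063     ] 0.0011354699357236633
(np.float64(0.8311743986745626), np.float64(0.0005000000000000004), np.float64(212.5505300104478), np.float64(260.18170440912235))
```

Call:
arm_command(commands=[0.003,0,0.004,0,0,0,1,0.003,0,0.0058,0,0,0,1,0.003,0,0.0058,0,0,0,1])

```text
t: 13.5
eef_pos: [0.4637, 0.1598, 0.0388]
tool_rot: [-0.0, 0.997, -0.078, 0.001]
contact_force: [0.9, -1.7, 8.7]
gripper_width: 0.999
grasp_force: 4.8
```

Call:
arm_command(commands=[0.004,0,0,0,0,0,1,0.008,0,0,0,0,0,1,0.012,0,0,0,0,0,1,0.016,0,0.0001,0,0,0,1,0.02,0,0.0001,0,0,0,1,0.024,0,0.0002,0,0,0,1,0.024,0,0.0002,0,0,0,1])

```text
t: 14.2
eef_pos: [0.4879, 0.1559, 0.0388]
tool_rot: [-0.0, 0.997, -0.078, 0.002]
contact_force: [0.5, -2.7, 11.1]
gripper_width: 1.004
grasp_force: 5.3
```

```bash
python3 m.py
```

```text
14.25 [0.48783596 0.15590313 0.03876031] [-0.11422826 -2.71904058  9.43548379] [(245, np.int64(245), np.int64(289)), (315, np.int64(245), np.int64(290)), (385, np.int64(245), np.int64(288))]
[0.48654397 0.19569862 0.063     ] crown ahead of tcp -0.0074845831693844764
[0.48011279 0.15743283 0.063     ] crown ahead of tcp -0.007869127123951592
[0.47467266 0.11903826 0.063     ] crown ahead of tcp -0.007254421584045957
```

Call:
arm_command(commands=[0.003,0,0,0,0,0,1,0.006,0,0,0,0,0,1,0.007,0,0,0,0,0,1,0.007,0,0,0,0,0,1])

```text
t: 14.65
eef_pos: [0.4941, 0.1549, 0.0384]
tool_rot: [-0.0, 0.997, -0.078, 0.001]
contact_force: [-0.0, -2.5, 7.6]
gripper_width: 0.998
grasp_force: 4.0
```

```bash
python3 m.py; python3 - <<'E'
from h import *
import pickle
c=snap("wrist","w7.png",(0,150,260,345),3);pickle.dump(c,open("w7.pkl","wb"))
E
```

```text
14.7 [0.49411901 0.15490359 0.03843043] [ 0.73365061 -2.0239047   7.7334183 ] [(245, np.int64(250), np.int64(295)), (315, np.int64(250), np.int64(295)), (385, np.int64(251), np.int64(292))]
[0.48957481 0.1953826  0.063     ] crown ahead of tcp -0.010804389910260991
[0.48345123 0.15689668 0.063     ] crown ahead of tcp -0.010850688112908416
[0.47803338 0.11835309 0.063     ] crown ahead of tcp -0.010190726511865698
```

View pics/w7.png

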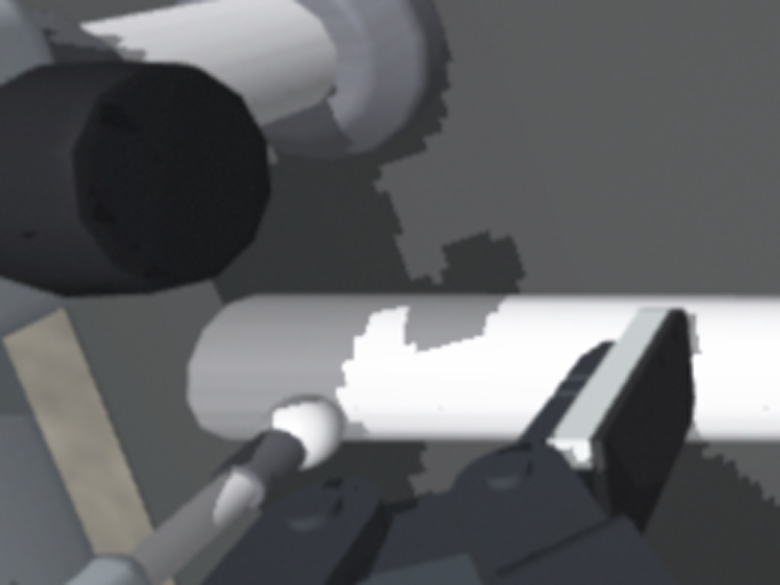

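The ball now shows at crop (308,432), which is image (103,294), and the shaft's rows there are 248–297. I compute the remaining offset from that.

```bash
python3 - <<'E'
from h import *
import pickle
c=pickle.load(open("w7.pkl","rb"));e=np.array([.988,-.156,0])
a=axis_mid(c,(103,248.3),(103,296.7));print(a)
for z in(.081,.0815,.082):
  for v in(293,294):
    B=ray(c,103,v,z);print(z,v,B,(B-a)@e)
g=cv2.cvtColor(c["img"],cv2.COLOR_RGB2GRAY);print(c["img"][240:304:2,85].min(1),g[276:312,103])
E
```

```text
[0.5019489  0.27348223 0.063     ]
0.081 293 [0.50011161 0.26118472 0.081     ] 0.00010317036593524981
0.081 294 [0.49955332 0.26140631 0.081     ] -0.0004829868062951579
0.0815 293 [0.50040323 0.26070713 0.0815    ] 0.00046579859008118987
0.0815 294 [0.4998472  0.26092782 0.0815    ] -0.00011799354724970483
0.082 293 [0.50069485 0.26022953 0.082     ] 0.0008284268142271298
0.082 294 [0.50014107 0.26044932 0.082     ] 0.0002469997117957394
[ 51  51  52  51  94 126 136 141 145 149 154 155 157 160 162 165 167 165
 163 163 160 161 162 159 152 153 147 128  65  60  79  87] [164 165 165 163 160 139 115 124 174 211 222 228 232 235 238 240 240 241
 241 240 238 236 233 228 215 204 200 185 162 119  69  54  53  52  53  54]
```

The offset is within about 0.5 mm, so the shaft is at the high point. I release straight up.

Call:
arm_command(commands=[0,0,-0.001,0,0,0,1,0,0,-0.003,0,0,0,1,0,0,-0.01,0,0,0,1,0,0,-0.02,0,0,0,1,-0.01,0,-0.03,0,0,0,1,-0.03,0.01,-0.05,0,0,0,1,-0.03,0.01,-0.05,0,0,0,1,-0.03,0.01,-0.05,0,0,0,1])

```text
t: 15.55
eef_pos: [0.4612, 0.15, 0.0887]
tool_rot: [-0.0, 0.997, -0.078, 0.001]
contact_force: [0.5, 0.3, -0.3]
gripper_width: 0.998
grasp_force: 0.0
```

```bash
sed -i 's/100:300/60:300/;s/100+k/60+k/g' h.py; python3 m.py; python3 - <<'E'
from h import *
c=read_camera("wrist")
for z in(.079,.0815):print(proj(c,[.5,.261,z]))
g=cv2.cvtColor(c["img"],cv2.COLOR_RGB2GRAY);u,v=proj(c,[.5,.261,.0815]).round().astype(int)
print(g[v-22:v+22,u]);print(g[v-22:v+22,u+18]);print(g[v,u-20:u+20])
E
```

```text
15.6 [0.46138958 0.15004931 0.08827542] [ 0.94624081 -0.12105302 -0.09294866] [(245, np.int64(173), np.int64(207)), (315, np.int64(173), np.int64(208)), (385, np.int64(174), np.int64(209))]
[0.49077237 0.19423059 0.063     ] crown ahead of tcp 0.022137918503421616
[0.48292189 0.14689936 0.063     ] crown ahead of tcp 0.021765318518185212
[0.47471881 0.0995458  0.063     ] crown ahead of tcp 0.02104782697615018
[132.92190524 200.03659464]
[130.55617338 201.3013534 ]
[150 151 153 155 157 158 160 161 161 161 159 158 151 138 178 219 228 234
 238 239 240 239 235 225 203 170 161 172 173 164 137  99  64  52  53  51
  51  52  51  51  51  51  51  52]
[249 250 250 251 251 252 252 252 252 252 251 251 250 249 249 248 248 247
 245 242 237 230 228 225 220 211 197 181 166 151 130  97  64  53  52  54
  53  53  53  53  53  53  52  53]
[132 116  99  89  74  63  60  70  82  86  86  84  83  82  80  80  78  93
 156 223 235 231 224 213 196 177 154 129 126 174 216 223 212 220 227 228
 227 228 228 228]
```

Call:
arm_command(commands=[-0.01,0.02,-0.03,0,0,0,1,-0.01,0.02,-0.03,0,0,0,1,-0.01,0.02,-0.03,0,0,0,1,-0.01,0.02,-0.03,0,0,0,1,-0.01,0.02,-0.03,0,0,0,1,-0.01,0.02,-0.03,0,0,0,1,-0.01,0.02,-0.03,0,0,0,1,-0.01,0.02,-0.03,0,0,0,1])

```text
t: 16.45
eef_pos: [0.4481, 0.1319, 0.1176]
tool_rot: [0.0, 0.997, -0.078, -0.0]
contact_force: [-0.3, 0.1, -0.3]
gripper_width: 0.998
grasp_force: 0.0
```

```bash
python3 m.py; python3 - <<'E'
from h import *
import pickle
c=read_camera("wrist");w=pickle.load(open("w7.pkl","rb"))
# shaft axis offset from plunger line, using three columns
e=np.array([.986,-.164,0]);B=np.array([.5,.261,0])
for k in(c,w):
    g=k["img"].astype(int).min(2)
    for u in(245,315):
        r=np.where(g[60:300,u]>165)[0];s=np.split(r,np.where(np.diff(r)>6)[0]+1);s=max(s,key=len)+60
        m=axis_mid(k,(u,s[0]-.5),(u,s[-1]+.5));print(u,s[0],s[-1],m,(m-B)@e)
E
```

```text
16.5 [0.44818955 0.13184202 0.11766237] [ 0.1121772  -0.16310732 -0.55879253] [(245, np.int64(152), np.int64(181)), (315, np.int64(152), np.int64(182)), None]
[0.48874706 0.18010773 0.063     ] crown ahead of tcp 0.0325413709625184
[0.47995631 0.12708073 0.063     ] crown ahead of tcp 0.032128320281577416
245 152 181 [0.48877314 0.18008664 0.063     ] 0.002200103415401991
315 152 182 [0.47997558 0.12704134 0.063     ] 0.0022251428882786696
245 250 295 [0.48956957 0.19538448 0.063     ] 0.00047654458000382516
315 250 295 [0.48344703 0.1568968  0.063     ] 0.0007516919871068933
```

```bash
python3 - <<'E'
from h import *
c=read_camera("wrist")
g=cv2.cvtColor(c["img"],cv2.COLOR_RGB2GRAY);u,v=proj(c,[.5,.261,.0815]).round().astype(int);print(u,v)
for r in range(v-20,v+24): print(r,*g[r,u-14:u+20:1])
E
```

```text
124 174
154 138 137 136 138 137 137 137 138 138 137 137 137 137 138 137 138 138 138 138 138 138 138 138 138 138 138 146 194 231 239 240 240 240 240
155 140 140 141 141 140 140 141 141 141 141 141 141 141 141 141 141 141 141 141 141 142 141 141 141 143 149 163 224 242 244 244 244 244 244
156 142 142 142 141 141 141 142 142 142 142 143 142 142 143 143 143 143 143 143 143 143 143 143 142 150 196 221 238 244 245 245 245 245 245
157 143 144 143 143 144 143 143 144 143 144 144 143 144 144 144 144 145 144 144 144 145 145 144 144 157 226 243 245 246 246 246 246 246 246
158 145 145 145 145 146 146 145 146 146 145 146 146 146 146 146 147 147 147 147 147 147 146 146 147 161 230 246 247 247 247 247 247 247 247
159 147 148 148 148 148 148 148 148 148 149 148 148 148 148 149 149 149 149 148 149 149 149 149 150 168 233 247 248 248 248 248 248 248 248
160 150 150 150 150 150 150 150 150 151 150 150 150 150 151 151 150 151 150 151 150 150 151 158 168 214 243 249 249 249 249 249 249 249 249
161 151 152 152 151 151 151 152 152 153 152 152 152 152 153 153 152 152 152 152 153 152 160 208 229 244 249 250 
[... 3781 characters left out ...]
0 50 50 50 50 49 49 50 50 50 49 49 50 50 50 50 51 50 50 50 50 50
192 54 53 52 50 49 49 49 50 49 50 49 50 50 50 50 50 49 50 49 50 50 50 50 50 50 49 49 50 50 50 50 50 50 50
193 53 52 51 50 49 49 50 49 49 49 50 49 50 49 49 50 50 50 49 50 50 49 50 49 49 49 50 50 50 50 50 50 51 51
194 54 52 50 49 49 49 50 49 49 50 49 50 50 50 50 50 50 50 50 50 50 50 50 50 49 49 50 50 50 50 51 50 50 50
195 54 52 49 49 50 49 49 50 49 49 50 50 49 50 50 49 50 50 50 49 50 50 50 50 50 49 49 50 50 49 50 51 51 51
196 54 52 50 50 49 49 49 49 49 49 50 49 49 49 50 50 50 49 49 49 49 50 50 50 49 51 50 50 50 50 50 51 51 50
197 52 51 49 49 50 50 49 49 50 50 51 50 50 49 51 49 51 49 50 50 49 50 50 49 51 50 50 49 49 50 51 50 50 50
```

```bash
python3 - <<'E'
from h import *
c=read_camera("wrist");g=cv2.cvtColor(c["img"],cv2.COLOR_RGB2GRAY).astype(int)
e=np.array([.986,-.164,0]);B=ray(c,123.5,174.3,.0815);print(B)
for u in(125,135,200,300):
    r=np.where(g[130:200,u]>90)[0]+130;s=max(np.split(r,np.where(np.diff(r)>8)[0]+1),key=len)
    m=axis_mid(c,(u,s[0]-.5),(u,s[-1]+.5));
    best=min((abs(np.subtract(v:=[proj(c,m+e*(k+.013*np.cos(t))+[0,0,.013*np.sin(t)])[1] for t in np.linspace(0,6.28,180)],0).min()-s[0]+.5)+abs(max(v)-s[-1]-.5),k) for k in np.linspace(-.003,.003,31))
    print(u,s[0],s[-1],"shaft past ball",(m-B)@e,"corr",best)
E
```

```text
[0.50015285 0.26144497 0.0815    ]
125 151 184 shaft past ball 0.0006013963091601291 corr (np.float64(0.08839550679795138), np.float64(0.0002000000000000001))
135 151 184 shaft past ball 0.0006618900107881993 corr (np.float64(0.08837888068831035), np.float64(0.0002000000000000001))
200 130 184 shaft past ball 0.008808323151984387 corr (np.float64(20.263719095636674), np.float64(0.003))
300 130 185 shaft past ball 0.009001332150905721 corr (np.float64(21.296487437477083), np.float64(0.003))
```

The shaft's axis lies within about 1 mm of the plunger's axis and has stayed there after release. The robot is clear, so I hand in.

```bash
python3 -c "
from station import hand_in
print(hand_in())"
```

```text
the job is handed in; nothing more can be done
None
```

The shaft was rolled in four strokes to within about 1 mm of the plunger's axis, going by the wrist-camera measurement (no camera showed the needle), and it was left resting there with the arm clear. While I was finding the contact height, the fingertips briefly pressed the crown with about 25 N; nothing else was touched, and the job is handed in.

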